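# Show an objective's front lens to the inspection camera

## Robot

A 7-joint arm with a two-finger parallel gripper is mounted at the origin on the work surface. World frame = base frame: x ahead of the robot, y to its left, z up, the work surface at z = 0. Lengths are in m, angles in rad, forces in N, time in s.
With the tool pointing down it reaches from about 0.425 to 0.925 m from the base axis. Payload 6.8 kg.
Tool frame: the origin (TCP) lies at the very end of the fingers, on their centre line; the grasp point (between the pads) lies 19 mm behind it; z points along the fingers, x is the direction in which the jaws open and shut, and the axes are right-handed (so a half turn about z gives the same grasp; the last joint's range is limited). The gripper opens to 85 mm and grips with 20 to 120 N. Pads are 22 mm wide; open, the fingers measure 114 mm over their backs; the gripper's body (76 mm by 85 mm) begins 54 mm behind the grasp point. The pads swing forward as they close: fully open they stand 13 mm farther back than shut.
Start: joints at [1.003, 0.477, 0.022, 1.555, -0.011, 1.109, -0.083], TCP at [0.3, -0.605, 0.208] pointing down, gripper open.
Joint ranges: [-2.96, 2.96], [-0.34, 2.1], [-1.41, 1.46], [0.24, 2.44], [-1.37, 4.51], [0.17, 1.92], [-2.96, 2.96]. Speed limits (rad/s): [2.39, 2.39, 3.14, 3.14, 3.14, 3.14, 3.14].

## Interface

Orientations are given as a rotation vector (axis times angle).
In Python, from bench import get_obs, imaging, hand_in gives the robot as it stands.
- The arm moves only by the tool send_rows, never from a script. Its argument "motion" is a list of rows, each an object with "dp": the shift along the world's x, y, z in m, a list of three; "rot": the turn, a rotation vector about the world's x, y, z in rad, a list of three; "grip": the finger opening in m, from 0 to 0.0854. In form: [{"dp": [dx, dy, dz], "rot": [ax, ay, az], "grip": grip}, ...]. A call has 1 to 20 rows; each row shifts and turns the pose as measured when the row begins; what a row does not reach is not made up. A row lasts 1/8 s, in which the tool goes at most 62.5 mm and 10.7 degrees, less where a joint would pass 70% of its speed; a pose out of reach is approached as far as the arm can. A call is refused whole if a number of a shift passes 0.0625 or a number of a turn 0.188, either way. A call with a gripper value outside its range is refused whole. The fingers move at their own pace and stop on an object; "grip_force" is the grip in N (left out, the last holds). Time passes only in rows, so rows that do not move let the fingers close. It gives the time, the measured TCP pose, the force and the opening at its end, in the units of the state.
- get_obs(): the state, without advancing time (a new reading comes with each control period).
- imaging.grab_frame(name): name is "side" or "top"; returns a dict with "img" (400x640x3 uint8, red, green, blue), "fx", "fy", "cx", "cy" (pixels), "R" (3x3) and "t" (3): a world point X has camera coordinates R X + t. Camera axes: x right, y down, z forward; pixel columns grow to the right and rows downward; lengths in m; the calibration is good to about 2 mm. A picture is of the moment at which its call begins. There is no depth.
- hand_in(): hands the job in, once; it reports no verdict.
The state is a dict: "clock": time; "joints": joint angles; "qvel": joint speeds; "tau": joint torques, N m; "tcp_pos": TCP position; "orientation": TCP orientation; "contact_force": force on the tool from outside, world axes, zero at the start; "moment": the same for the moment, N m; "grip_width": finger opening in m.
Only numpy, scipy, OpenCV 4.12 (cv2) and the standard library are available. Lean on these libraries where they do the work, as an engineer would, in place of code of your own. Each camera call takes 0.05 s, during which the arm holds its last target. There are 200 camera calls.

## Task

Slide the orange shield of the inspection station all the way down to uncover its camera. Then draw the blue-ringed objective up out of the rack, tilt it and hold it up with its narrow front lens facing the camera: on the camera's line of sight, pointing straight at it, with its tip about 14 cm from the camera's lens. Finish holding it there still, not touching the station, and leave the other objectives, the mouse and the culture flask where they are.

Things in the scene. Friction and masses are not known exactly. Their poses are not given: they have to be found in the camera images.
- shield (a joint): how far the orange shield has been slid down, m: 0 fully raised, 0.11 fully down on its stop. It slides vertically between two posts (reaching 223 mm above the work surface, 14 mm wide, 230 mm apart centre to centre), and stays where it is left; about 4 N lowers it, about 9 N raises it
- shield_handle (a point): centre of the shield's black handle: a block on the shield's top edge, 12 mm thick along the station's x, 70 mm long along the station's y, 28 mm high (14 mm above and below this point); free on both sides. The orange pane, 6 mm thick, 70 mm high, hangs below. Moves with the shield; 98 mm above the work surface when fully down. Axes: the station's
- station: fixed inspection station; origin at the middle under the camera lens, on the work surface. x points away from the robot's side (the shield is at x = -75 mm), y along the shield, z up. Cream base plate 220 x 260 x 12 mm, from x = -120 to +100 mm
- inspect_cam: the fixed camera on the station, a black barrel with a white light ring 60 mm wide; origin at the centre of its lens face, 80 mm above the work surface. Its z axis is the line of sight: out of the lens, 45 degrees upwards and towards the station's -x; it passes over the lowered shield. The y axis is the station's y
- blue_center (a point): centre of the blue-ringed steel microscope objective, 72 mm long, 0.15 kg, half-way up. z: its axis, from front lens (nose) to thread, up in the rack. Nose face 36 mm below this point, 18 mm wide; plain round barrel 28 mm wide from 10 mm below to 28 mm above (blue band at its top); then a thread 20 mm wide, 8 mm high. In the rack the lowest 25 mm are in the hole
- blue_nose (a point): tip of the blue-ringed objective: centre of its front lens face, 36 mm from its centre along its -z; same axes
- red_center (a point): centre of the red-ringed steel microscope objective, 72 mm long, 0.15 kg, half-way up. z: its axis, from front lens (nose) to thread, up in the rack. Nose face 36 mm below this point, 18 mm wide; plain round barrel 28 mm wide from 10 mm below to 28 mm above (red band at its top); then a thread 20 mm wide, 8 mm high. In the rack the lowest 25 mm are in the hole
- yellow_center (a point): centre of the yellow-ringed steel microscope objective, 72 mm long, 0.15 kg, half-way up. z: its axis, from front lens (nose) to thread, up in the rack. Nose face 36 mm below this point, 18 mm wide; plain round barrel 28 mm wide from 10 mm below to 28 mm above (yellow band at its top); then a thread 20 mm wide, 8 mm high. In the rack the lowest 25 mm are in the hole
- rack: fixed grey rack block, 60 x 220 x 30 mm (x, y, z), origin at the middle of its underside. Three round holes in a row along its y, at -75, 0 and +75 mm, each 30 mm wide and 25 mm deep, one objective in each, nose down; which is where varies
- mouse: grey and black computer mouse, 108 x 60 x 34 mm, loose; origin at the middle of its underside
- flask: yellowish clear culture flask with a red cap lying flat, about 105 x 50 x 25 mm, loose; origin under the middle of its box, cap to +x

How it is judged:
By the outcome, as a careful person would: the job done as asked, in the order asked, and still so for the second after the job is handed in, while the arm keeps its last pose, push and grip.
It also fails if it takes over 58 s, if anything falls off the work surface, if the arm or the gripper's body presses on something with over 40 N, if the wrist force passes 120 N, or if a joint passes its speed limit or range.

## Working session

There is one attempt and no reset: what is moved stays moved. The work goes in short steps, Python scripts to look and compute and a tool call to move; the robot and the scene stay as the last step left them, time stands still between calls to the robot, and variables do not carry over. Pictures are saved under pics/ and viewed, about 8 in all and at most 12, crops included, and the job is handed in when it is done.

Besides the shell and the picture viewer there is one more tool, called after ">>>" as a command line: name --argument value ..., lists and objects as JSON in quotes. send_rows: Moves the arm, as the interface text tells. Its arguments: {"type":"object","properties":{"motion":{"type":"array","items":{"type":"object","properties":{"dp":{"type":"array","items":{"type":"number"}},"rot":{"type":"array","items":{"type":"number"}},"grip":{"type":"number"}}}},"grip_force":{"type":"number"}},"required":["motion"]}

```bash
mkdir -p pics; ls; python3 - <<'E'
from bench import get_obs, imaging
import cv2,numpy as np
o=get_obs();print(o)
for n in("top","side"):
    f=imaging.grab_frame(n);cv2.imwrite(f"pics/{n}0.png",f["img"][...,::-1]);print(n,f["fx"],f["cx"],f["cy"],f["R"],f["t"])
E
```

```text
pics
{'clock': 0.0, 'joints': array([ 1.00290439,  0.4778074 ,  0.02237024,  1.55643967, -0.01145558,
        1.10928936, -0.08314152]), 'qvel': array([-0.00067084,  0.00177693,  0.00108518, -0.00199438, -0.00066622,
       -0.00030196, -0.00123765]), 'tau': array([ 2.31116601e-04, -5.96451795e+01,  1.60783231e+00, -2.81192654e+01,
        1.24570553e-02,  9.45960899e-03,  3.03198567e-05]), 'tcp_pos': array([ 0.29921702, -0.60436114,  0.20692644]), 'orientation': array([-2.66851307e+00,  1.65639981e+00,  2.56560215e-03]), 'contact_force': array([ 0.26340656, -0.40517567,  0.08576569]), 'moment': array([ 0.04408209, -0.00386172, -0.01962083]), 'grip_width': 0.0851960118724046}
top 405.2188278533824 313.62518257796546 197.70235546148962 [[-6.81625041e-03 -9.99976749e-01 -1.98663319e-04]
 [-9.87074998e-01  6.76011679e-03 -1.60116359e-01]
 [ 1.60113979e-01 -8.95297602e-04 -9.87098127e-01]] [0.07808113 0.56941278 0.92718786]
side 496.5320360113161 319.9994362728816 205.85454360995408 [[-0.92672087 -0.37540065 -0.0162107 ]
 [-0.21430771  0.56349641 -0.79783708]
 [ 0.30864323 -0.73589819 -0.60265513]] [0.53876008 0.18763093 1.11081829]
```

View pics/top0.png

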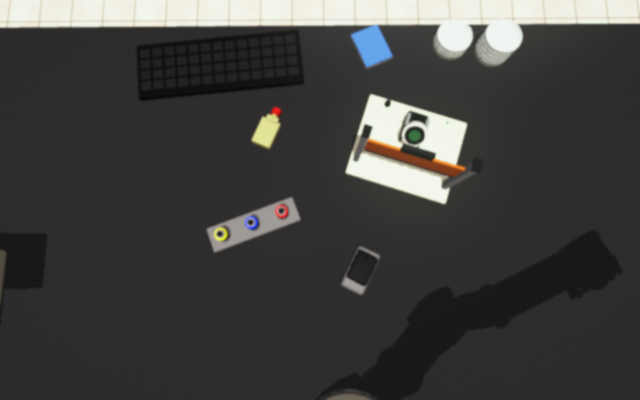

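View pics/side0.png

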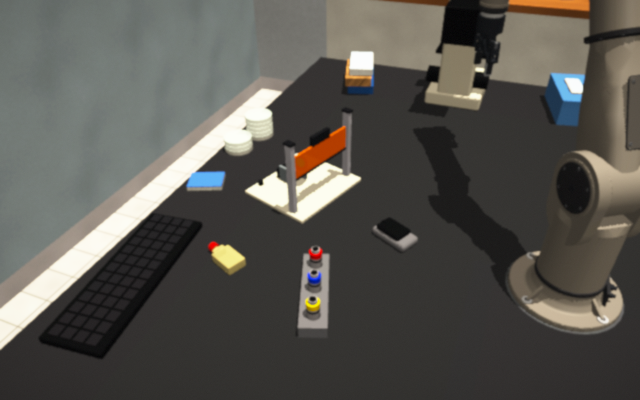

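The top view shows the station plate, with corners near (370,94), (467,122), (446,203) and (346,174). The rack is at about (253,224), with yellow at (221,234), blue at (252,222) and red at (282,211). The mouse is at (361,270) and the flask at (267,130). In the side view the shield is raised, with its handle at about (319,137).

```bash
cat > h.py <<'E'
import numpy as np, cv2
from bench import get_obs, imaging
from scipy.spatial.transform import Rotation as Ro
def ray(f,u,v):
    d=f["R"].T@np.array([(u-f["cx"])/f["fx"],(v-f["cy"])/f["fy"],1]); return -f["R"].T@f["t"],d
def plane(f,u,v,z):
    c,d=ray(f,u,v); return c+d*(z-c[2])/d[2]
def proj(f,X):
    p=f["R"]@np.asarray(X)+f["t"]; return np.array([f["fx"]*p[0]/p[2]+f["cx"],f["fy"]*p[1]/p[2]+f["cy"]])
def tri(fs,ps):
    A=np.zeros((3,3));b=np.zeros(3)
    for f,p in zip(fs,ps):
        c,d=ray(f,*p);d/=np.linalg.norm(d);P=np.eye(3)-np.outer(d,d);A+=P;b+=P@c
    return np.linalg.solve(A,b)
def hsv(f): return cv2.cvtColor(f["img"],cv2.COLOR_RGB2HSV)
def cen(m,box):
    x0,y0,x1,y1=box;k=np.zeros_like(m);k[y0:y1,x0:x1]=m[y0:y1,x0:x1]
    n,_,s,c=cv2.connectedComponentsWithStats(k);i=1+np.argmax(s[1:,4]);return c[i],s[i,4]
def mask(f,lo,hi): return cv2.inRange(hsv(f),lo,hi)
E
python3 - <<'E'
from h import *
T=imaging.grab_frame("top");S=imaging.grab_frame("side")
C=dict(blue=((105,110,50),(130,255,255)),yellow=((22,110,60),(35,255,255)),red=((165,120,60),(180,255,255)))
for k,(lo,hi) in C.items():
    a,na=cen(mask(T,lo,hi),(205,195,300,250)); b,nb=cen(mask(S,lo,hi),(295,240,335,335))
    print(k,a,na,b,nb,"top@.069",plane(T,*a,.067),"side@.064",plane(S,*b,.066),"tri",tri([T,S],[a,b]))
# rack outline
for f,box,n in((T,(335,85,480,215),"top"),(S,(235,160,370,225),"side")):
    m=mask(f,(0,0,165),(50,70,255));k=np.zeros_like(m);x0,y0,x1,y1=box;k[y0:y1,x0:x1]=m[y0:y1,x0:x1]
    c=np.vstack(cv2.findContours(cv2.morphologyEx(k,cv2.MORPH_OPEN,np.ones((3,3))),0,2)[0])
    h=cv2.convexHull(c);q=cv2.approxPolyN(h,4,ensure_convex=True)[0] if hasattr(cv2,"approxPolyN") else cv2.boxPoints(cv2.minAreaRect(h))
    P=np.array([plane(f,*p,.012)[:2] for p in q]);print(n,q.tolist(),P.round(4).tolist(),"mean",P.mean(0),"edges",np.linalg.norm(P-np.roll(P,1,0),axis=1),[np.degrees(np.arctan2(*(P[i]-P[i-1])[::-1])).round(1) for i in range(4)])
for f,box in((T,(350,120,480,190)),(S,(280,110,360,190))):
    m=mask(f,(4,170,90),(18,255,255));print("orange",cen(m,box))
    k=np.zeros_like(m);x0,y0,x1,y1=box;k[y0:y1,x0:x1]=m[y0:y1,x0:x1];print(cv2.boxPoints(cv2.minAreaRect(cv2.findNonZero(k))).tolist())
def up(f,b,s,n): cv2.imwrite(n,cv2.resize(f["img"][b[1]:b[3],b[0]:b[2],::-1],None,fx=s,fy=s,interpolation=2))
A=cv2.resize(T["img"][80:220,335:495,::-1],None,fx=4,fy=4,interpolation=2)
cv2.imwrite("pics/st.png",A)
up(S,(235,95,375,225),4,"pics/ss.png")
E
```

```text
blue [251.94505495 222.86813187] 91 [313.91 278.72] 100 top@.069 [0.50821119 0.21802956 0.067     ] side@.064 [0.50218127 0.2272074  0.066     ] tri [0.50760549 0.21909793 0.05672449]
yellow [221.5631068  234.05825243] 103 [312.35877863 304.83206107] 131 top@.069 [0.48270627 0.28790819 0.067     ] side@.064 [0.47698608 0.29582773 0.066     ] tri [0.48172012 0.28947171 0.05781695]Traceback (most recent call last):
  File "<stdin>", line 5, in <module>
  File "h.py", line 18, in cen
    n,_,s,c=cv2.connectedComponentsWithStats(k);i=1+np.argmax(s[1:,4]);return c[i],s[i,4]
                                                    ~~~~~~~~~^^^^^^^^^
    return _wrapfunc(a, 'argmax', axis=axis, out=out, **kwds)
    return bound(*args, **kwds)
ValueError: attempt to get argmax of an empty sequence
```

```bash
python3 - <<'E'
from h import *
T=imaging.grab_frame("top");S=imaging.grab_frame("side")
m=mask(T,(0,140,90),(6,255,255))|mask(T,(170,140,90),(180,255,255));print("red",cen(m,(265,195,300,225)),plane(T,*cen(m,(265,195,300,225))[0],.067))
for f,box,n in((T,(335,85,480,215),"top"),(S,(235,160,370,225),"side")):
    m=mask(f,(0,0,165),(50,70,255));k=np.zeros_like(m);x0,y0,x1,y1=box;k[y0:y1,x0:x1]=m[y0:y1,x0:x1]
    c=np.vstack(cv2.findContours(cv2.morphologyEx(k,cv2.MORPH_OPEN,np.ones((3,3))),0,2)[0])
    h=cv2.convexHull(c);q=cv2.approxPolyN(h,4,ensure_convex=True).reshape(4,2).astype(float)
    P=np.array([plane(f,*p,.012)[:2] for p in q]);print(n,q.tolist(),P.round(4).tolist(),"mean",P.mean(0),"edges",np.linalg.norm(P-np.roll(P,1,0),axis=1),[np.degrees(np.arctan2(*(P[i]-P[i-1])[::-1])).round(1) for i in range(4)])
for f,box in((T,(350,120,480,190)),(S,(280,110,360,190))):
    m=mask(f,(4,170,90),(18,255,255));print("orange",cen(m,box))
    k=np.zeros_like(m);x0,y0,x1,y1=box;k[y0:y1,x0:x1]=m[y0:y1,x0:x1];print(cv2.boxPoints(cv2.minAreaRect(cv2.findNonZero(k))).tolist())
m=cv2.inRange(hsv(T),(0,0,60),(180,60,160));k=np.zeros_like(m);k[190:255,200:305]=m[190:255,200:305]
r=cv2.minAreaRect(max(cv2.findContours(k,0,2)[0],key=cv2.contourArea));P=np.array([plane(T,*p,.03)[:2] for p in cv2.boxPoints(r)])
print("rack",P.mean(0),np.linalg.norm(P-np.roll(P,1,0),axis=1),[np.degrees(np.arctan2(*(P[i]-P[i-1])[::-1])).round(1) for i in range(4)])
a=cv2.resize(T["img"][80:220,335:495,::-1],None,fx=4,fy=4,interpolation=2);b=cv2.resize(S["img"][95:225,235:375,::-1],(640,594)[:1]+(594,),interpolation=2)
cv2.imwrite("pics/st.png",a);cv2.imwrite("pics/ss.png",b)
E
```

```text
red (array([282.9       , 212.13333333]), np.int32(60)) [0.5328622 0.1461865 0.067    ]
top [[445.0, 204.0], [345.0, 173.0], [370.0, 93.0], [467.0, 123.0]] [[0.5574, -0.2515], [0.6377, -0.005], [0.8497, -0.074], [0.7667, -0.3202]] mean [ 0.70285447 -0.16267884] edges [0.22026683 0.25921308 0.22286055 0.25979828] [np.float64(161.8), np.float64(71.9), np.float64(-18.0), np.float64(-108.6)]
side [[362.0, 178.0], [302.0, 222.0], [225.0, 181.0], [327.0, 162.0]] [[0.5501, -0.252], [0.6322, -0.0006], [0.9208, -0.0953], [0.6786, -0.2981]] mean [ 0.69540824 -0.16149933] edges [0.1365207  0.26450245 0.30370381 0.31585136] [np.float64(160.3), np.float64(71.9), np.float64(-18.2), np.float64(-140.1)]
orange (array([413.99121844, 158.50274424]), np.int32(911))
[[364.6497802734375, 150.75277709960938], [367.95062255859375, 139.13369750976562], [464.6781005859375, 166.61309814453125], [461.37725830078125, 178.232177734375]]
orange (array([319.81417459, 151.68452895]), np.int32(1157))
[[285.40484619140625, 160.57752990722656], [342.78106689453125, 123.56063079833984], [354.19915771484375, 141.25865173339844], [296.82293701171875, 178.27554321289062]]
rack [0.50924634 0.22090376] [0.06671729 0.2278735  0.06755999 0.22557368] [np.float64(22.3), np.float64(-69.5), np.float64(-159.7), np.float64(110.3)]
```

View pics/st.png

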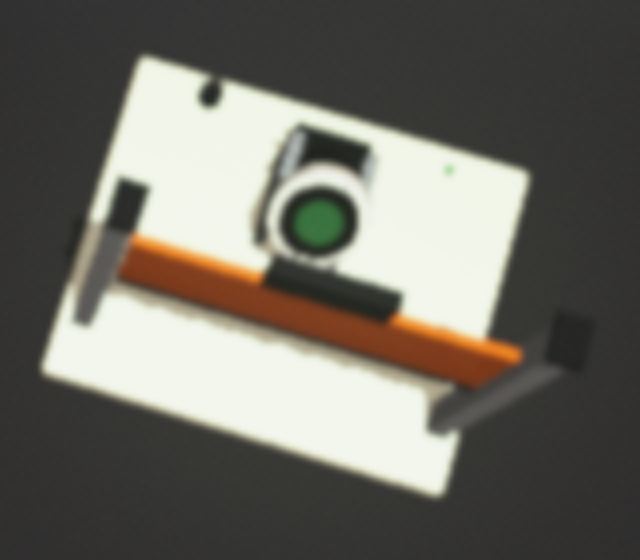

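View pics/ss.png

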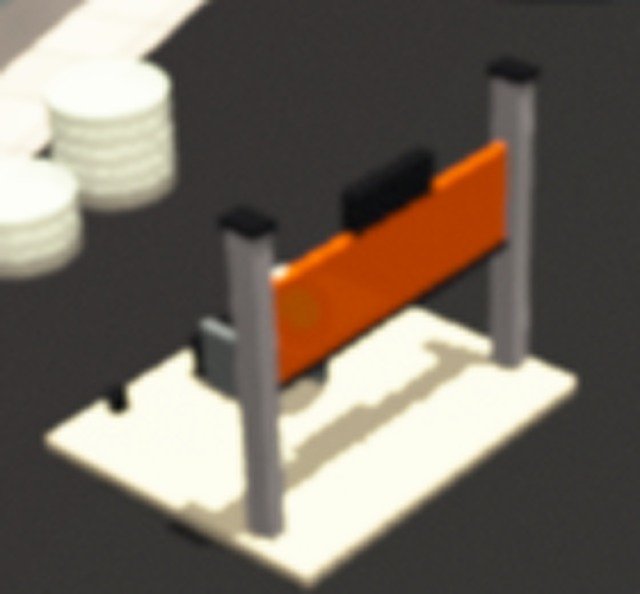

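The crops show the lens at top pixel (414.8,135.5) and the handle at about (418,153). The shield is raised in the side view. Next I check these against the station pose from the plate.

```bash
python3 - <<'E'
from h import *
T=imaging.grab_frame("top");S=imaging.grab_frame("side")
O=np.array([.7124,-.1658,0]);a=np.radians(-18.1);M=Ro.from_euler('z',a).as_matrix()
W=lambda *p:O+M@np.array(p)
print("lens from green",plane(T,*cen(mask(T,(40,80,40),(85,255,255)),(395,115,435,155))[0],.08),"vs",W(0,0,.08))
m=cv2.inRange(hsv(T),(0,0,0),(180,255,70))
print("handle pred",W(-.075,0,.208),"top px",proj(T,W(-.075,0,.208)),"side",proj(S,W(-.075,0,.208)))
print("dark blob side",cen(cv2.inRange(hsv(S),(0,0,0),(180,255,40)),(305,125,335,146)))
for y in(-.115,.115): print(proj(T,W(-.075,y,.223)),proj(S,W(-.075,y,.223)))
E
```

```text
lens from green [ 0.71268707 -0.16568639  0.08      ] vs [ 0.7124 -0.1658  0.08  ]
handle pred [ 0.64111132 -0.14249927  0.208     ] top px [419.84534484 149.70423038] side [317.97636557 130.30271605]
dark blob side (array([318.94146341, 135.96097561]), np.int32(205))
[477.74066565 164.67179198] [345.27658595 109.41909537]
[366.60273415 130.81312635] [287.31343104 142.62979646]
```

>>> send_rows --motion '[{"dp": [0,0,0.05],"rot": [0,0,0.15],"grip": 0},{"dp": [0,0.03,0.05],"rot": [0,0,0.15],"grip": 0},{"dp": [0.04,0.05,0.02],"rot": [0,0,0.15],"grip": 0},{"dp": [0.04,0.06,0],"rot": [0,0,0.15],"grip": 0},{"dp": [0.04,0.06,0],"rot": [0,0,0.15],"grip": 0},{"dp": [0.04,0.06,0],"rot": [0,0,0.04],"grip": 0}]'

```text
clock: 1.15
tcp_pos: [0.4401, -0.3682, 0.3295]
orientation: [3.098, -0.48, -0.001]
contact_force: [1.1, 0.1, -0.1]
grip_width: 0.0002
```

The lens agrees within 0.3 mm. The handle sits about 1 cm lower than fully raised. Moving above it.

>>> send_rows --motion '[{"dp": [0.045,0.05,-0.01],"rot": [0,0,0],"grip": 0},{"dp": [0.045,0.05,-0.01],"rot": [0,0,0],"grip": 0},{"dp": [0.045,0.05,-0.01],"rot": [0,0,0],"grip": 0},{"dp": [0.045,0.05,-0.01],"rot": [0,0,0],"grip": 0},{"dp": [0.02,0.025,-0.01],"rot": [0,0,0],"grip": 0},{"dp": [0,0,0],"rot": [0,0,0],"grip": 0}]'

```text
clock: 1.9
tcp_pos: [0.6281, -0.1512, 0.2835]
orientation: [3.101, -0.467, 0.005]
contact_force: [-0.1, -0.6, 0.5]
grip_width: 0.0003
```

>>> send_rows --motion '[{"dp": [0.013,0.009,-0.02],"rot": [0,0,0],"grip": 0},{"dp": [0,0,-0.02],"rot": [0,0,0],"grip": 0},{"dp": [0,0,0],"rot": [0,0,0],"grip": 0}]'

```text
clock: 2.28
tcp_pos: [0.6411, -0.1447, 0.2407]
orientation: [3.098, -0.474, 0.004]
contact_force: [0.0, -0.6, 0.6]
grip_width: 0.0
```

```bash
python3 - <<'E'
from h import *
T=imaging.grab_frame("top");S=imaging.grab_frame("side")
a=cv2.resize(T["img"][80:220,335:495,::-1],None,fx=2.5,fy=2.5,interpolation=2);b=cv2.resize(S["img"][85:225,215:375,::-1],None,fx=2.5,fy=2.5,interpolation=2)
cv2.imwrite("pics/p1.png",np.hstack([a,b]))
E
```

```text
(no output)
```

View pics/p1.png

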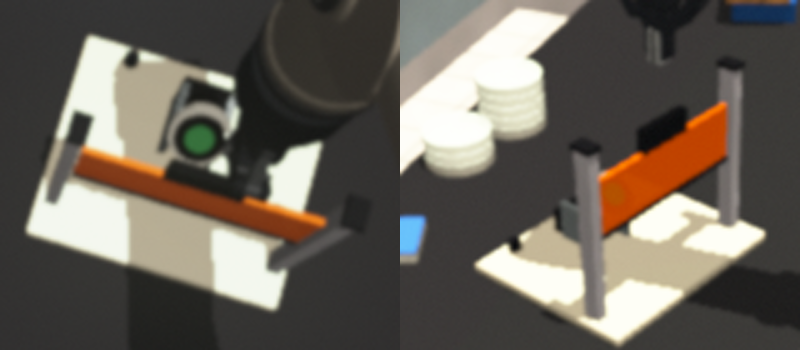

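The side view shows the fingers at about (317,110), roughly over the handle. In the top view they are at about (437,157), to the right of the handle at (417,152). I'll triangulate both.

```bash
python3 - <<'E'
from h import *
T=imaging.grab_frame("top");S=imaging.grab_frame("side")
o=get_obs();print(o["tcp_pos"],proj(T,o["tcp_pos"]),proj(S,o["tcp_pos"]))
print("tip tri",tri([T,S],[(437,157),(317,110)]),tri([T,S],[(440,150),(317,110)]))
print("handle tri",tri([T,S],[(335+205/2.5,80+180/2.5),(215+263/2.5,85+43+0)]),tri([T,S],[(416.5,152),(319,136)]))
O=np.array([.7124,-.1658,0]);M=Ro.from_euler('z',np.radians(-18.1)).as_matrix()
for z in(.15,.16,.17,.18,.19,.2):
    X=O+M@[-.075,0,z];print(z,proj(T,X),proj(S,X))
E
```

```text
[ 0.64286507 -0.14414812  0.24402754] [425.42939815 143.70333392] [317.3219159  117.34929291]
tip tri [ 0.6293892  -0.15585525  0.2586065 ] [ 0.63947987 -0.16584704  0.25290459]
handle tri [ 0.63177778 -0.13315022  0.22131382] [ 0.63890708 -0.1396244   0.1935084 ]
0.15 [412.9549902  157.08729814] [318.38263852 149.66367171]
0.16 [414.07843429 155.8835192 ] [318.31412986 146.39888861]
0.17 [415.2276033 154.6521758] [318.2449914  143.10409211]
0.18 [416.40339105 153.39231022] [318.17521441 139.77886642]
0.19 [417.60673326 152.10291984] [318.10479    136.42278805]
0.2 [418.83861    150.78295447] [318.03370912 133.0354256 ]
```

The handle triangulates to z≈0.192, so the shield is already part-lowered, and its x and y match the prediction. I'll descend and watch for contact at about 0.205.

>>> send_rows --motion '[{"dp": [-0.001,0.001,-0.015],"rot": [0,0,0],"grip": 0},{"dp": [0,0,-0.015],"rot": [0,0,0],"grip": 0},{"dp": [0,0,-0.008],"rot": [0,0,0],"grip": 0},{"dp": [0,0,-0.008],"rot": [0,0,0],"grip": 0}]'

```text
clock: 2.98
tcp_pos: [0.6421, -0.1436, 0.1962]
orientation: [3.098, -0.474, 0.016]
contact_force: [-1.0, -0.2, 0.3]
grip_width: -0.0001
```

>>> send_rows --motion '[{"dp": [0,0,-0.008],"rot": [0,0,0],"grip": 0}]'

```text
clock: 3.1
tcp_pos: [0.6421, -0.1436, 0.1876]
orientation: [3.098, -0.474, 0.015]
contact_force: [0.8, 0.2, 0.3]
grip_width: -0.0001
```

```bash
python3 - <<'E'
from h import *
print(get_obs()["contact_force"],get_obs()["tcp_pos"])
T=imaging.grab_frame("top");S=imaging.grab_frame("side")
a=cv2.resize(T["img"][90:190,375:475,::-1],None,fx=4,fy=4,interpolation=2);b=cv2.resize(S["img"][85:185,270:370,::-1],None,fx=4,fy=4,interpolation=2)
cv2.imwrite("pics/p2.png",cv2.convertScaleAbs(np.hstack([a,b]),alpha=1.8,beta=10))
E
```

```text
[0.8317684  0.2171485  0.26653145] [ 0.64206875 -0.14357869  0.18756303]
```

View pics/p2.png

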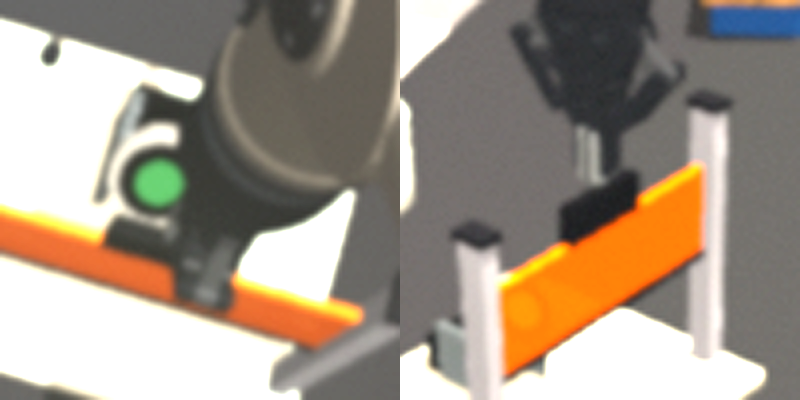

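The side view shows the fingertips ending right at the handle's top, about (319,131), with no force yet. I'll step down and track the force and the orange pane's position.

>>> send_rows --motion '[{"dp": [0,0,-0.006],"rot": [0,0,0],"grip": 0},{"dp": [0,0,-0.006],"rot": [0,0,0],"grip": 0}]'

```text
clock: 3.45
tcp_pos: [0.642, -0.1436, 0.1756]
orientation: [3.098, -0.474, 0.015]
contact_force: [-3.0, -1.1, 3.6]
grip_width: -0.0003
```

```bash
cat > st.py <<'E'
from h import *
o=get_obs();print(o["contact_force"],o["tcp_pos"],o["clock"])
S=imaging.grab_frame("side");T=imaging.grab_frame("top")
m=mask(S,(4,170,90),(18,255,255));print("orange",cen(m,(280,110,360,200)))
b=cv2.resize(S["img"][85:185,270:370,::-1],None,fx=4,fy=4,interpolation=2);a=cv2.resize(T["img"][90:190,375:475,::-1],None,fx=4,fy=4,interpolation=2)
import sys;cv2.imwrite(sys.argv[1],cv2.convertScaleAbs(np.hstack([a,b]),alpha=1.8,beta=10))
E
python3 st.py pics/p3.png
```

```text
[-2.9930732  -1.14163196  3.55783235] [ 0.64199558 -0.14356955  0.17556265] 3.45
orange (array([319.72467532, 153.08831169]), np.int32(1155))
```

Contact: 3.6 N, and the pane moved about 4 mm. I'll push on until the stop.

>>> send_rows --motion '[{"dp": [0,0,-0.008],"rot": [0,0,0],"grip": 0},{"dp": [0,0,-0.008],"rot": [0,0,0],"grip": 0},{"dp": [0,0,-0.008],"rot": [0,0,0],"grip": 0}]'

```text
clock: 3.92
tcp_pos: [0.6426, -0.1436, 0.1511]
orientation: [3.098, -0.474, 0.018]
contact_force: [-1.6, 1.0, 4.3]
grip_width: -0.0002
```

```bash
python3 st.py pics/p4.png
```

```text
[-1.60655713  0.99574632  4.25816006] [ 0.64263711 -0.14357935  0.15113102] 3.925
orange (array([320.02079566, 160.93309222]), np.int32(1106))
```

View pics/p4.png

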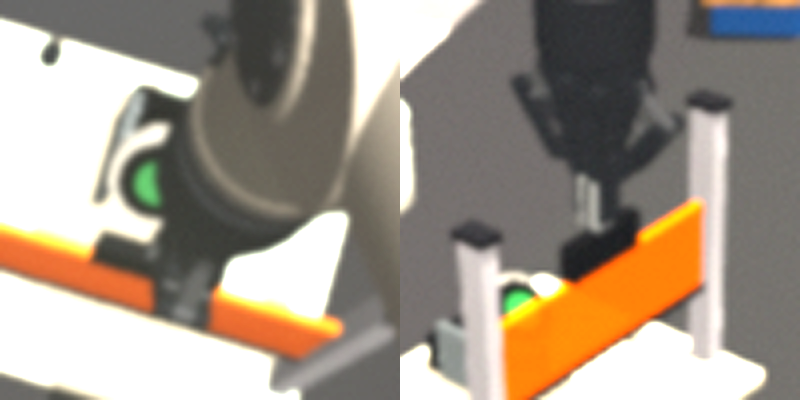

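The shield is moving down with the fingers, and the green lens is starting to show above the pane at about (399,159). I'll continue to the stop.

>>> send_rows --motion '[{"dp": [0,0,-0.01],"rot": [0,0,0],"grip": 0},{"dp": [0,0,-0.01],"rot": [0,0,0],"grip": 0},{"dp": [0,0,-0.01],"rot": [0,0,0],"grip": 0},{"dp": [0,0,-0.01],"rot": [0,0,0],"grip": 0},{"dp": [0,0,-0.01],"rot": [0,0,0],"grip": 0}]'

```text
clock: 4.65
tcp_pos: [0.643, -0.1436, 0.098]
orientation: [3.098, -0.474, 0.019]
contact_force: [-0.6, 0.0, 3.8]
grip_width: -0.0001
```

```bash
python3 st.py pics/p5.png
```

```text
[-0.58173774  0.00886875  3.77413487] [ 0.6430204  -0.1436424   0.09797704] 4.65
orange (array([320.72700871, 176.87996128]), np.int32(1033))
```

>>> send_rows --motion '[{"dp": [0,0,-0.006],"rot": [0,0,0],"grip": 0},{"dp": [0,0,-0.006],"rot": [0,0,0],"grip": 0},{"dp": [0,0,-0.006],"rot": [0,0,0],"grip": 0}]'

```text
clock: 5.12
tcp_pos: [0.6432, -0.1437, 0.0882]
orientation: [3.096, -0.475, 0.018]
contact_force: [-24.2, 3.3, 57.9]
grip_width: -0.0002
```

Hard stop at TCP z≈0.088. I'll back off and look.

>>> send_rows --motion '[{"dp": [0,0,0.02],"rot": [0,0,0],"grip": 0},{"dp": [0,0,0.05],"rot": [0,0,0],"grip": 0},{"dp": [0,0,0.06],"rot": [0,0,0],"grip": 0},{"dp": [-0.03,0.03,0.06],"rot": [0,0,0],"grip": 0},{"dp": [-0.05,0.05,0.03],"rot": [0,0,0],"grip": 0.085},{"dp": [-0.04,0.06,0],"rot": [0,0,0.1],"grip": 0.085},{"dp": [-0.02,0.06,0],"rot": [0,0,0.1],"grip": 0.085},{"dp": [0,0.06,0],"rot": [0,0,0.15],"grip": 0.085},{"dp": [0,0.05,0],"rot": [0,0,0.15],"grip": 0.085}]'

```text
clock: 6.25
tcp_pos: [0.5152, 0.1471, 0.2974]
orientation: [3.116, 0.313, 0.025]
contact_force: [0.3, -0.5, -0.5]
grip_width: 0.0848
```

```bash
python3 - <<'E'
from h import *
o=get_obs();print(o["tcp_pos"],Ro.from_rotvec(o["orientation"]).as_matrix().round(3).tolist(),o["joints"].round(2))
T=imaging.grab_frame("top");S=imaging.grab_frame("side")
m=mask(S,(4,170,90),(18,255,255));print("orange",cen(m,(280,110,360,210)))
O=np.array([.7124,-.1658,0]);M=Ro.from_euler('z',np.radians(-18.1)).as_matrix()
for z in(.098,.108,.12): print(z,proj(T,O+M@[-.075,0,z]),proj(S,O+M@[-.075,0,z]))
k=cv2.inRange(hsv(S),(0,0,0),(180,255,45));print("dark",cen(k,(305,145,335,185)))
a=cv2.resize(T["img"][80:260,200:480,::-1],(560,360),interpolation=2);b=cv2.resize(S["img"][100:340,210:380,::-1],(255,360),interpolation=2)
cv2.imwrite("pics/p6.png",cv2.convertScaleAbs(np.hstack([a[:,:545],b]),alpha=1.6,beta=5))
E
```

```text
[0.51518907 0.14705395 0.29743778] [[0.98, 0.199, 0.017], [0.199, -0.98, -0.008], [0.015, 0.011, -1.0]] [ 0.12  0.22 -0.61  1.75  0.15  1.2  -0.33]
orange (array([320.44031311, 180.16829746]), np.int32(1022))
0.098 [407.49618593 162.93644871] [318.72905631 166.1722268 ]
0.108 [408.49882214 161.86211634] [318.66368798 163.05709587]
0.12 [409.73065006 160.54220328] [318.58447056 159.28198635]
dark (array([320.74025974, 165.31818182]), np.int32(154))
```

View pics/p6.png

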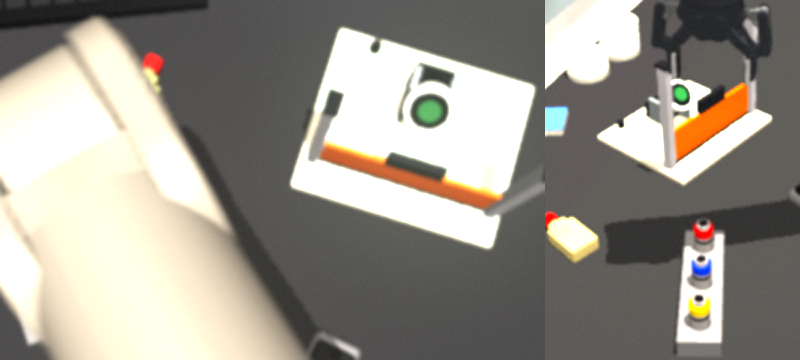

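The shield is fully down: its handle is at about z=0.10 and the lens is uncovered in both views. The finger ends touched the handle at a reported TCP about 2 cm lower than expected, so I'll check the tip position against the calibration before grasping.

```bash
python3 - <<'E'
from h import *
o=get_obs();S=imaging.grab_frame("side");p=o["tcp_pos"];R=Ro.from_rotvec(o["orientation"]).as_matrix()
for b in (0,.013,.033):
  for s in(-1,1): print(b,s,proj(S,p+R@[s*.0425,0,-b]))
a=cv2.resize(S["img"][80:200,250:410,::-1],None,fx=4,fy=4,interpolation=2)
cv2.imwrite("pics/p7.png",cv2.convertScaleAbs(a,alpha=1.6,beta=5))
E
```

```text
0 -1 [341.53282902 170.18203668]
0 1 [299.07136118 166.08378553]
0.013 -1 [341.69123004 164.58902708]
0.013 1 [298.882522   160.52641368]
0.033 -1 [341.94008243 155.80225389]
0.033 1 [298.5859272  151.79788823]
```

View pics/p7.png

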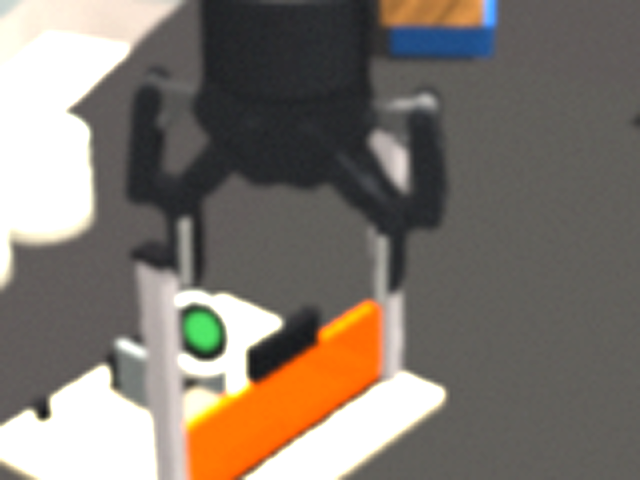

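In both checks the real finger ends sit about 20–24 mm above the reported TCP (side view tips near row 152, predicted 160+). I'll allow for that and go over the blue objective.

>>> send_rows --motion '[{"dp": [-0.004,0.035,-0.02],"rot": [0.008,0.017,0.07],"grip": 0.055},{"dp": [-0.003,0.036,-0.04],"rot": [0,0,0.073],"grip": 0.055},{"dp": [0,0,-0.05],"rot": [0,0,0],"grip": 0.055},{"dp": [0,0,-0.05],"rot": [0,0,0],"grip": 0.055},{"dp": [0,0,0],"rot": [0,0,0],"grip": 0.055},{"dp": [0,0,0],"rot": [0,0,0],"grip": 0.055}]'

```text
clock: 7.15
tcp_pos: [0.5115, 0.2121, 0.1331]
orientation: [3.097, 0.516, 0.001]
contact_force: [-0.1, -0.3, 0.8]
grip_width: 0.0549
```

```bash
cat > v.py <<'E'
from h import *
import sys
n,s,x0,y0,x1,y1,k,out=sys.argv[1:];x0,y0,x1,y1=map(int,(x0,y0,x1,y1))
o=get_obs();R=Ro.from_rotvec(o["orientation"]).as_matrix();print(o["clock"],o["tcp_pos"],R.round(3).tolist(),o["contact_force"].round(1),o["grip_width"],o["joints"].round(2))
S=imaging.grab_frame(n);print("tcp px",proj(S,o["tcp_pos"]),"tcp+23",proj(S,o["tcp_pos"]-R[:,2]*.023))
cv2.imwrite(out,cv2.convertScaleAbs(cv2.resize(S["img"][y0:y1,x0:x1,::-1],None,fx=float(k),fy=float(k),interpolation=2),alpha=1.6,beta=5))
E
python3 v.py side 0 260 180 370 330 5 pics/p8.png; python3 -c "
from h import *
S=imaging.grab_frame('side')
for z in(.077,.03):print(proj(S,[.508,.2185,z]))"
```

```text
7.15 [0.51151326 0.21206605 0.13307145] [[0.946, 0.324, 0.001], [0.324, -0.946, -0.002], [0.0, 0.002, -1.0]] [-0.1 -0.3  0.8] 0.054888013008177985 [-0.02  0.43 -0.61  1.89  0.31  0.92 -0.45]
tcp px [311.80587982 249.78225506] tcp+23 [311.51399259 241.45054962]
[312.8411945  271.62100999]
[313.37490059 287.0116212 ]
```

View pics/p8.png

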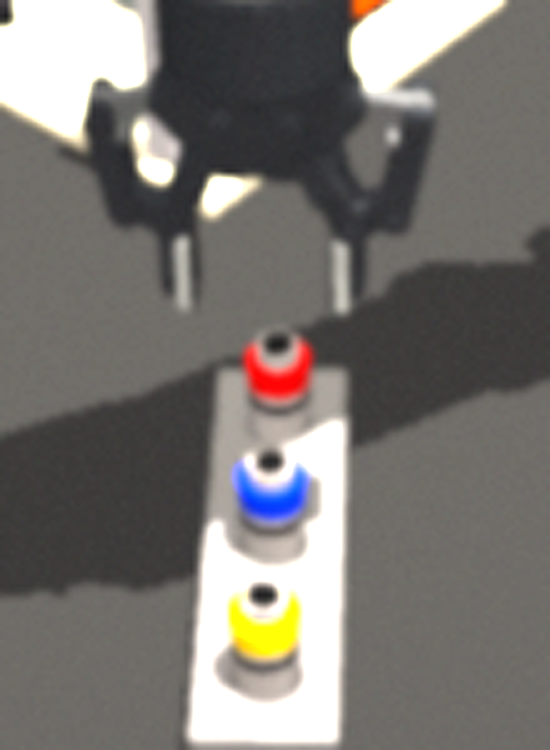

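The tips are at about (312,242), which agrees with a shift of about 20 mm. Blue's axis is at about (314,277). I'll centre and descend.

>>> send_rows --motion '[{"dp": [-0.0035,0.0065,-0.03],"rot": [0,0,0.01],"grip": 0.055},{"dp": [0,0,-0.03],"rot": [0,0,0],"grip": 0.055},{"dp": [0,0,-0.025],"rot": [0,0,0],"grip": 0.055},{"dp": [0,0,-0.015],"rot": [0,0,0],"grip": 0.055},{"dp": [0,0,-0.005],"rot": [0,0,0],"grip": 0.055},{"dp": [0,0,0],"rot": [0,0,0],"grip": 0.055}]'

```text
clock: 8.0
tcp_pos: [0.517, 0.221, 0.0364]
orientation: [-3.096, -0.524, -0.034]
contact_force: [-0.1, 0.1, -0.4]
grip_width: 0.0551
```

```bash
python3 v.py side 0 270 210 360 330 5 pics/p9.png
```

```text
8.0 [0.51700801 0.22101935 0.03643229] [[0.944, 0.329, 0.021], [0.329, -0.944, 0.004], [0.021, 0.003, -1.0]] [-0.1  0.1 -0.4] 0.0550911768521548 [-0.1   0.57 -0.54  1.95  0.44  0.72 -0.57]
tcp px [309.05919934 284.65168613] tcp+23 [308.96869862 277.19826547]
```

View pics/p9.png

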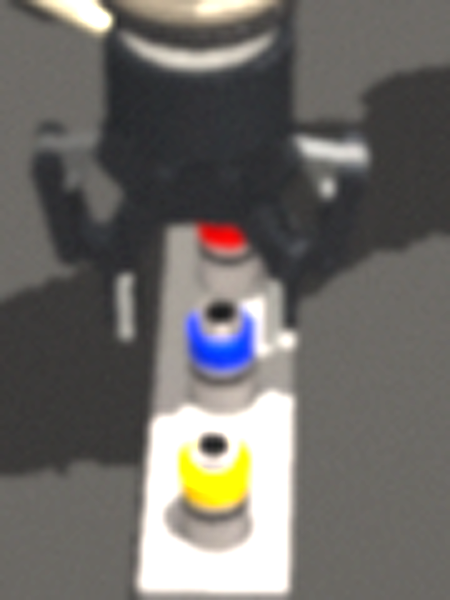

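The fingers straddle blue with no contact, but the pose drifted about 9 mm in x and 1° in tilt. I'll correct and go down to grasp height.

>>> send_rows --motion '[{"dp": [-0.008,-0.002,0],"rot": [-0.004,0.021,0],"grip": 0.055},{"dp": [0,0,0],"rot": [0,0,0],"grip": 0.055},{"dp": [-0.001,0,-0.008],"rot": [0,0,0],"grip": 0.055},{"dp": [0,0,-0.006],"rot": [0,0,0],"grip": 0.055},{"dp": [0,0,0],"rot": [0,0,0],"grip": 0.055}]'

```text
clock: 8.68
tcp_pos: [0.5084, 0.2192, 0.0232]
orientation: [-3.097, -0.524, -0.002]
contact_force: [-0.6, 0.2, -0.2]
grip_width: 0.0549
```

>>> send_rows --motion '[{"dp": [0,0,-0.004],"rot": [0,0,0],"grip": 0.055},{"dp": [0,0,0],"rot": [0,0,0],"grip": 0.02},{"dp": [0,0,0],"rot": [0,0,0],"grip": 0.02},{"dp": [0,0,0],"rot": [0,0,0],"grip": 0.0},{"dp": [0,0,0],"rot": [0,0,0],"grip": 0.0},{"dp": [0,0,0],"rot": [0,0,0],"grip": 0.0}]' --grip_force 60

```text
clock: 9.43
tcp_pos: [0.5084, 0.2194, 0.0191]
orientation: [-3.097, -0.524, -0.002]
contact_force: [0.1, -0.5, -0.8]
grip_width: 0.0262
```

Gripped at about 26 mm. Lifting straight up.

>>> send_rows --motion '[{"dp": [0,0,0.01],"rot": [0,0,0],"grip": 0.0},{"dp": [0,0,0.015],"rot": [0,0,0],"grip": 0.0},{"dp": [0,0,0.02],"rot": [0,0,0],"grip": 0.0},{"dp": [0,0,0.03],"rot": [0,0,0],"grip": 0.0},{"dp": [0,0,0.04],"rot": [0,0,0],"grip": 0.0},{"dp": [0,0,0.05],"rot": [0,0,0],"grip": 0.0},{"dp": [0,0,0.05],"rot": [0,0,0],"grip": 0.0},{"dp": [0,0,0],"rot": [0,0,0],"grip": 0.0}]'

```text
clock: 10.42
tcp_pos: [0.5069, 0.2198, 0.2478]
orientation: [-3.095, -0.527, -0.007]
contact_force: [-0.0, -0.2, -2.1]
grip_width: 0.0256
```

```bash
python3 v.py side 0 240 120 370 330 3.5 pics/p10.png
```

```text
10.425 [0.50691105 0.21980321 0.24777093] [[0.944, 0.331, 0.004], [0.331, -0.944, 0.003], [0.005, -0.001, -1.0]] [-0.  -0.2 -2.1] 0.02563576417500446 [ 0.03  0.31 -0.67  1.77  0.21  1.13 -0.37]
tcp px [310.89351945 208.54100263] tcp+23 [310.62395725 198.90535638]
```

View pics/p10.png

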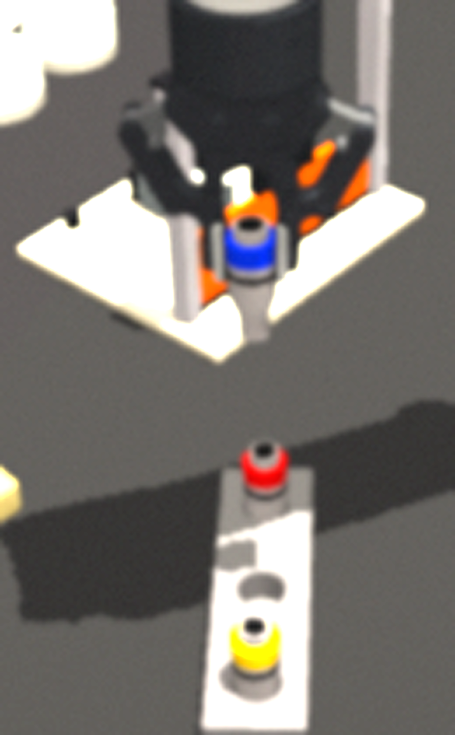

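Blue is out and held upright between the pads, with its nose at about (313,216). Red and yellow are still in place. I've now used all 12 views, so I'll work from numbers from here. Next I swing over and yaw to the station's direction.

>>> send_rows --motion '[{"dp": [0.005,-0.05,0.03],"rot": [0,0,-0.11],"grip": 0.0},{"dp": [0.005,-0.055,0.02],"rot": [0,0,-0.11],"grip": 0.0},{"dp": [0.005,-0.055,0],"rot": [0,0,-0.11],"grip": 0.0},{"dp": [0.005,-0.055,0],"rot": [0,0,-0.11],"grip": 0.0},{"dp": [0.005,-0.05,0],"rot": [0,0,-0.11],"grip": 0.0},{"dp": [0.005,-0.05,0],"rot": [0,0,-0.1],"grip": 0.0},{"dp": [0,0,0],"rot": [0,0,0],"grip": 0.0}]'

```text
clock: 11.35
tcp_pos: [0.5273, -0.107, 0.2886]
orientation: [-3.098, 0.518, 0.022]
contact_force: [-0.6, 1.7, -2.1]
grip_width: 0.0262
```

>>> send_rows --motion '[{"dp": [0,0,0],"rot": [-0.041,-0.125,0],"grip": 0.0},{"dp": [0,0,0],"rot": [-0.041,-0.125,0],"grip": 0.0},{"dp": [0,0,0],"rot": [-0.041,-0.125,0],"grip": 0.0},{"dp": [0,0,0],"rot": [-0.041,-0.125,0],"grip": 0.0},{"dp": [0,0,0],"rot": [0,0,0],"grip": 0.0}]'

```text
clock: 11.98
tcp_pos: [0.5218, -0.103, 0.2803]
orientation: [2.928, -0.479, 0.768]
contact_force: [0.9, 0.3, -0.8]
grip_width: 0.0263
```

```bash
cat > g.py <<'E'
from h import *
o=get_obs();R=Ro.from_rotvec(o["orientation"]).as_matrix()
psi=np.radians(-18.1);d=np.array([-np.cos(psi),-np.sin(psi),1])/2**.5
lens=np.array([.7126,-.1657,.08]);N=lens+.14*d;tc=N+.0141*d
z=R[:,2];w=np.cross(z,-d);s=np.linalg.norm(w);w=w/max(s,1e-9)*np.arctan2(s,z@-d)
print(o["clock"],"tcp",o["tcp_pos"].round(4),"R",R.round(3).tolist(),"q",o["joints"].round(2),"F",o["contact_force"].round(1),"g",round(o["grip_width"],4))
print("dp to goal",(tc-o["tcp_pos"]).round(4),"rot to goal",w.round(3))
T=imaging.grab_frame("top");S=imaging.grab_frame("side")
B=((105,110,50),(130,255,255))
x=o["tcp_pos"]+z*.0141
for n,f in(("top",T),("side",S)):
    m=mask(f,*B)
    p=proj(f,x-z*.058);b=[max(0,int(v)) for v in(p[0]-35,p[1]-35,p[0]+35,p[1]+35)]
    try:print(n,"band",cen(m,b),end=" ")
    except ValueError:print(n,"no band",end=" ")
    print("pred tool-fixed",p,"pred world-shift",proj(f,o["tcp_pos"]+[0,0,.023]+z*(.0141+.023-.058)),"nose",proj(f,x))
E
python3 g.py
```

```text
11.975 tcp [ 0.5218 -0.103   0.2803] R [[0.826, -0.317, 0.466], [-0.279, -0.948, -0.152], [0.49, -0.005, -0.872]] q [ 0.44 -0.07 -0.44  2.17  0.24  0.56 -0.51] F [ 0.9  0.3 -0.8] g 0.0263
dp to goal [ 0.0872 -0.0289 -0.0913] rot to goal [-0.085 -0.26  -0.   ]
top band (array([407.        , 208.32394366]), np.int32(71)) pred tool-fixed [413.54287888 211.06287286] pred world-shift [415.71449126 204.59849859] nose [410.96479024 199.98244377]
side band (array([352.94666667,  90.28      ]), np.int32(75)) pred tool-fixed [365.6008794  106.82878698] pred world-shift [361.68890461 104.32112684] nose [355.13005658 122.94581487]
```

```bash
cat > b.py <<'E'
from h import *
o=get_obs();R=Ro.from_rotvec(o["orientation"]).as_matrix();z=R[:,2]
T=imaging.grab_frame("top");S=imaging.grab_frame("side")
B=((105,110,50),(130,255,255));out=[]
for n,f in(("top",T),("side",S)):
    k,_,s,c=cv2.connectedComponentsWithStats(mask(f,*B));
    print(n,[(s[i].tolist(),c[i].round(1).tolist()) for i in range(1,k) if s[i,4]>15])
    out.append(min([c[i] for i in range(1,k) if s[i,4]>15],key=lambda c:np.linalg.norm(c-proj(f,o["tcp_pos"]-z*.044))))
p=tri([T,S],out);print("tri",p,"resid",[ (proj(f,p)-q).round(1).tolist() for f,q in zip((T,S),out)])
print("tcp",o["tcp_pos"],"band in tool frame",(R.T@(p-o["tcp_pos"])).round(4),"qvel",np.abs(o["qvel"]).max(), "tau",o["tau"].round(1))
E
python3 b.py
```

```text
top [([351, 26, 42, 41, 1068], [371.4, 45.1]), ([405, 199, 8, 16, 69], [407.7, 205.8])]
side [([545, 76, 57, 51, 1043], [568.2, 108.1]), ([348, 87, 11, 7, 72], [352.7, 90.1]), ([367, 89, 7, 5, 24], [370.4, 91.2]), ([358, 98, 11, 14, 76], [362.3, 105.6]), ([196, 171, 29, 15, 73], [213.1, 173.5]), ([186, 178, 30, 9, 44], [197.0, 184.8])]
tri [ 0.50790457 -0.08550602  0.32564997] resid [[0.3, 1.0], [-0.7, -0.1]]
tcp [ 0.52531984 -0.10352159  0.28281146] band in tool frame [ 0.0017 -0.0118 -0.0482] qvel 0.04815615457626384 tau [ -0.  -24.8   0.4 -28.2   0.6  -1.9  -0.1]
```

The real band in the side view is at (362,106); the other blobs are highlights on the gripper. I'll finish the tilt and approach to 3 cm short of the goal.

>>> send_rows --motion '[{"dp": [0.015,-0.005,-0.012],"rot": [-0.03,-0.09,0],"grip": 0.0},{"dp": [0.015,-0.005,-0.015],"rot": [-0.03,-0.09,0],"grip": 0.0},{"dp": [0.015,-0.005,-0.02],"rot": [-0.02,-0.06,0],"grip": 0.0},{"dp": [0.01,-0.004,-0.015],"rot": [0,0,0],"grip": 0.0},{"dp": [0,0,0],"rot": [0,0,0],"grip": 0.0},{"dp": [0,0,0],"rot": [0,0,0],"grip": 0.0}]'

```text
clock: 12.92
tcp_pos: [0.577, -0.1301, 0.2392]
orientation: [2.788, -0.485, 1.043]
contact_force: [0.1, 0.7, -1.4]
grip_width: 0.026
```

```bash
python3 g.py;python3 b.py
```

```text
12.925 tcp [ 0.577  -0.1301  0.2392] R [[0.71, -0.339, 0.617], [-0.253, -0.941, -0.226], [0.657, 0.005, -0.754]] q [ 0.47  0.06 -0.51  2.27  1.14  0.31 -1.39] F [ 0.1  0.7 -1.4] g 0.026
dp to goal [ 0.032  -0.0017 -0.0502] rot to goal [-0.006 -0.071  0.017]
top band (array([413.73684211, 184.57894737]), np.int32(38)) pred tool-fixed [419.16373024 188.01551538] pred world-shift [422.41968002 179.82502918] nose [419.24577454 174.14461222]
side band (array([347.87179487, 117.58974359]), np.int32(78)) pred tool-fixed [348.7628728  117.18391832] pred world-shift [344.01742327 113.2294246 ] nose [336.76983286 128.37645105]
top [([351, 26, 42, 41, 1066], [371.4, 45.1]), ([412, 180, 6, 13, 41], [413.8, 184.9])]
side [([545, 76, 51, 51, 933], [565.2, 107.1]), ([343, 110, 14, 14, 80], [347.8, 117.5]), ([186, 171, 39, 16, 121], [207.5, 177.9])]
tri [ 0.55210675 -0.11027458  0.27629142] resid [[0.5, 1.6], [-1.3, -0.2]]
tcp [ 0.57682849 -0.13006294  0.23946403] band in tool frame [ 0.0017 -0.01   -0.0475] qvel 0.013079607667026432 tau [  0.  -28.1  -0.6 -26.2   0.9  -0.5   0. ]
```

The tool-fixed model matches (side band at (347.8,117.5), predicted (348.8,117.2)). Moving the rest of the way gently.

>>> send_rows --motion '[{"dp": [0.005,0,-0.008],"rot": [-0.002,-0.02,0.005],"grip": 0.0},{"dp": [0.005,0,-0.008],"rot": [-0.002,-0.02,0.005],"grip": 0.0},{"dp": [0.005,0,-0.008],"rot": [-0.002,-0.02,0.005],"grip": 0.0},{"dp": [0.005,0,-0.008],"rot": [0,-0.01,0],"grip": 0.0},{"dp": [0,0,0],"rot": [0,0,0],"grip": 0.0},{"dp": [0,0,0],"rot": [0,0,0],"grip": 0.0}]'

```text
clock: 13.88
tcp_pos: [0.5978, -0.1299, 0.2108]
orientation: [2.757, -0.467, 1.159]
contact_force: [1.3, -0.8, -0.6]
grip_width: 0.0263
```

```bash
python3 g.py
```

```text
13.875 tcp [ 0.5978 -0.1299  0.2108] R [[0.66, -0.324, 0.677], [-0.236, -0.946, -0.222], [0.713, -0.014, -0.701]] q [ 0.45  0.15 -0.5   2.32  1.83  0.32 -2.07] F [ 1.3 -0.8 -0.6] g 0.0263
dp to goal [ 0.0112 -0.0019 -0.0219] rot to goal [0.003 0.008 0.   ]
top band (array([409.55172414, 177.96551724]), np.int32(29)) pred tool-fixed [414.60399238 181.67322277] pred world-shift [417.7743205  172.95539555] nose [415.11616046 166.70458941]
side band (array([340.55405405, 127.7972973 ]), np.int32(74)) pred tool-fixed [341.6059524  127.23300417] pred world-shift [336.44268701 122.80553809] nose [328.78509376 136.60823452]
```

>>> send_rows --motion '[{"dp": [0.004,-0.001,-0.007],"rot": [0,0.003,0],"grip": 0.0},{"dp": [0.004,0,-0.007],"rot": [0,0.003,0],"grip": 0.0},{"dp": [0,0,0],"rot": [0,0,0],"grip": 0.0}]'

```text
clock: 14.35
tcp_pos: [0.6067, -0.1311, 0.1968]
orientation: [2.759, -0.467, 1.151]
contact_force: [0.3, -0.0, -1.3]
grip_width: 0.0265
```

```bash
python3 g.py
```

```text
14.35 tcp [ 0.6067 -0.1311  0.1968] R [[0.664, -0.324, 0.674], [-0.236, -0.946, -0.223], [0.71, -0.012, -0.705]] q [ 0.45  0.2  -0.51  2.31  1.89  0.35 -2.13] F [ 0.3 -0.  -1.3] g 0.0265
dp to goal [ 0.0023 -0.0007 -0.0078] rot to goal [0.003 0.003 0.002]
top band (array([408.25925926, 174.7037037 ]), np.int32(27)) pred tool-fixed [413.25437974 178.55511815] pred world-shift [416.35421041 170.03812699] nose [413.82696244 164.14892512]
side band (array([337.40277778, 132.02777778]), np.int32(72)) pred tool-fixed [338.30793888 131.39687947] pred world-shift [333.23874568 127.02812779] nose [325.80472203 140.60891165]
```

>>> send_rows --motion '[{"dp": [0.0023,-0.0007,-0.0075],"rot": [0.003,0.003,0.002],"grip": 0.0},{"dp": [0,0,0],"rot": [0,0,0],"grip": 0.0},{"dp": [0,0,0],"rot": [0,0,0],"grip": 0.0}]'

```text
clock: 14.82
tcp_pos: [0.609, -0.132, 0.1892]
orientation: [2.764, -0.466, 1.148]
contact_force: [0.1, 0.2, -1.0]
grip_width: 0.0263
```

```bash
python3 g.py; python3 - <<'E'
from h import *
o=get_obs();R=Ro.from_rotvec(o["orientation"]).as_matrix();z=R[:,2];n=o["tcp_pos"]+z*.0141
S=imaging.grab_frame("side");T=imaging.grab_frame("top")
print("side axis px: nose",proj(S,n),"10mm beyond",proj(S,n+z*.01),"26 (barrel start)",proj(S,n-z*.026),"band",proj(S,n-z*.058))
V=hsv(S)[...,2];u,v=proj(S,n).astype(int)
print("cols",u-14,u+22);
for r in range(v-16,v+16): print(r,' '.join(f"{x:3d}" for x in V[r,u-14:u+22]))
print("top axis nose",proj(T,n),"band",proj(T,n-z*.058),"lens",proj(T,[.7126,-.1657,.08]))
E
```

```text
14.825 tcp [ 0.609  -0.132   0.1892] R [[0.666, -0.323, 0.672], [-0.237, -0.946, -0.219], [0.707, -0.014, -0.707]] q [ 0.46  0.22 -0.52  2.31  1.93  0.36 -2.16] F [ 0.1  0.2 -1. ] g 0.0263
dp to goal [ 0.      0.0002 -0.0002] rot to goal [-0.  0. -0.]
top band (array([407.82142857, 174.10714286]), np.int32(28)) pred tool-fixed [412.80252433 178.17862939] pred world-shift [415.82334108 169.76724423] nose [413.28480443 163.98449271]
side band (array([336.52777778, 134.01388889]), np.int32(72)) pred tool-fixed [337.56088176 133.70089293] pred world-shift [332.52076261 129.38205047] nose [325.14703039 142.87973251]
side axis px: nose [325.16464465 142.83252225] 10mm beyond [323.11287542 144.34891857] 26 (barrel start) [330.61922616 138.80121736] band [337.58078277 133.65615588]
cols 311 347
126  58  60  57  59  59  59  57  59  58  57  57  57  57  58  58  58  59  56  50  43  33  34  47  65  76  77  65  51  47  50  62  86 105 111 111 108
127  58  59  59  58  57  59  57  58  58  58  59  59  57  57  59  58  56  52  43  34  36  49  68  80  79  83  86  88  87  77  75  94 107 110 109 109
128  5
[... 3841 characters left out ...]

154  65  59  59  58  58  57  57  58  59  59  59  58  59  58  58  58  58  58  59  58  59  57  59  58  60  59  59  58  59  67  98 150 179 170 142 120
155 129  95  68  61  58  58  59  59  58  58  59  57  58  57  56  56  55  57  57  59  59  57  58  58  57  58  58  61  75 114 173 226 237 225 175 128
156 229 189 140 101  73  61  60  59  58  58  59  57  57  55  50  47  48  48  53  57  57  58  58  58  57  59  68  94 144 201 235 244 240 221 170 127
157 252 247 233 197 144 104  77  63  59  58  57  56  54  51  42  36  37  38  44  53  57  59  59  58  65  89 129 180 226 242 245 238 220 191 154 123
top axis nose [413.32006249 163.98574173] band [412.83499829 178.18598631] lens [414.20898698 135.43059359]
```

The nose silhouette in the side view fits the prediction to under 1 mm sideways and about 2 mm along the axis. Last checks on stillness, the shield and the other objects, then hand in.

>>> send_rows --motion '[{"dp": [0,0,0],"rot": [0,0,0],"grip": 0.0},{"dp": [0,0,0],"rot": [0,0,0],"grip": 0.0},{"dp": [0,0,0],"rot": [0,0,0],"grip": 0.0},{"dp": [0,0,0],"rot": [0,0,0],"grip": 0.0}]'

```text
clock: 15.52
tcp_pos: [0.6091, -0.1319, 0.1898]
orientation: [2.763, -0.466, 1.149]
contact_force: [0.3, -0.0, -0.7]
grip_width: 0.0261
```

```bash
python3 g.py; python3 - <<'E'
from h import *
S=imaging.grab_frame("side");S0={"img":cv2.imread("pics/side0.png")[...,::-1].copy()}
for n,lo,hi,b in(("yellow ring",(22,110,60),(35,255,255),(295,285,335,335)),("flask",(15,60,60),(35,255,255),(205,235,250,275)),("red",(0,140,90),(6,255,255),(295,240,335,270)),("mouse",(0,0,75),(180,60,255),(368,210,420,252))):
    for f in(S0,S): print(n,cen(mask(f,lo,hi),b))
print("orange",cen(mask(S,(4,170,90),(18,255,255)),(280,110,360,210)),"qvel",np.abs(get_obs()["qvel"]).max())
E
```

```text
15.525 tcp [ 0.6091 -0.1319  0.1898] R [[0.666, -0.323, 0.673], [-0.237, -0.946, -0.219], [0.708, -0.013, -0.706]] q [ 0.46  0.22 -0.52  2.31  1.93  0.36 -2.16] F [ 0.3 -0.  -0.7] g 0.0261
dp to goal [-0.0001  0.0001 -0.0008] rot to goal [-0.     0.001 -0.   ]
top band (array([407.86666667, 174.3       ]), np.int32(30)) pred tool-fixed [412.83717554 178.07035022] pred world-shift [415.86431702 169.64284393] nose [413.32722064 163.84977983]
side band (array([336.36111111, 133.83333333]), np.int32(72)) pred tool-fixed [337.5173282  133.49840941] pred world-shift [332.47073966 129.17143054] nose [325.08893043 142.66880364]
yellow ring (array([312.44186047, 304.85271318]), np.int32(129))
yellow ring (array([312.51162791, 304.92248062]), np.int32(129))
flask (array([228.03538663, 258.47968545]), np.int32(763))
flask (array([228.00130548, 258.52219321]), np.int32(766))
red (array([315.2815534 , 254.23300971]), np.int32(103))
red (array([315.2815534 , 254.23300971]), np.int32(103))
mouse (array([399.        , 239.05847953]), np.int32(342))
mouse (array([400.01780415, 239.67952522]), np.int32(337))
orange (array([320.54722493, 180.07010711]), np.int32(1027)) qvel 0.000928969609347107
```

```bash
python3 -c "
from bench import hand_in;print(hand_in())"
```

```text
the job is handed in; nothing more can be done
None
```

I slid the shield down onto its stop. I then drew the blue objective straight up out of the rack, tilted it 45° and left it held in front of the inspection camera. The job is handed in at about 15.5 s on the robot's clock.

**Final pose:** The tool is within 1 mm and 0.1° of the goal I worked out, and the arm is still with almost no outside force. In the side view the nose is on the line of sight to within about 1 mm. Its tip is about 14 cm from the lens, perhaps 2 mm farther.

**Shield:** It hit a hard stop at 58 N. Its handle was then seen at about 0.10 m, against 0.098 m given for fully down, and it has stayed there.

**Other objects:** The red and yellow objectives and the flask have not moved. The mouse's image shifted by about 1 pixel; I put that down to the changed shadow, since the arm never went near it.

**Checks that disagreed or were limited:**
- **Finger ends:** They measured about 20 mm behind the reported tool point (16–24 mm depending on the check). I allowed for this, and the objective's image after tilting matched.
- **Top view of the blue band:** It was partly hidden by the arm at the end. The final check of the objective's position therefore rests mainly on the side camera.
- **Pictures:** I had used all 12 views by the time I lifted the objective, so the later checks came from pixel measurements alone.
- **Handle push:** The 58 N came through the fingertips as far as I could tell. I could not fully rule out that some other part of the gripper was in contact.

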